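# Rebuild the disc filter holder after washing

### The arm

A 7-joint arm with a two-finger parallel gripper is mounted at the origin on a cart in front of the work surface, level with it; the furniture and walls round the work are solid. World frame = base frame: x ahead of the robot, y to its left, z up, the work surface at z = 0. Lengths are in m, angles in rad, forces in N, time in s.
With the tool pointing down it reaches from about 0.35 to 0.9 m from the base axis. Payload 8.1 kg.
Tool frame: the origin (TCP) lies midway between the tips of the shut fingers; the grasp point (between the pads) lies 19 mm behind it; z points along the fingers, y is the direction in which the jaws open and shut (so a half turn about z gives the same grasp; the last joint's range is limited). The gripper opens to 85 mm and grips with 20 to 120 N. Pads are 22 mm wide; open, the fingers measure 114 mm over their backs; the gripper's body (76 mm by 85 mm) begins 54 mm behind the grasp point. The pads swing forward as they close: fully open they stand 13 mm farther back than shut.
Start: joints at [1.2, 0.434, 0.025, 1.573, -0.012, 1.134, -0.075], TCP at [0.165, -0.603, 0.231] pointing down, gripper open.
Joint ranges: [-2.62, 2.62], [-0.44, 2.09], [-1.27, 1.32], [0.08, 2.57], [-1.32, 4.46], [0.12, 2], [-2.74, 2.74]. Speed limits (rad/s): [2.22, 2.22, 3.01, 3.01, 3.14, 3.14, 3.14].

### API

Orientations are given as a 3x3 rotation matrix whose columns are the frame's x, y, z axes.
In Python, from cell import ctrl, eyes gives the robot as it stands. Calls block until the motion is done:
- ctrl.goto(position, orientation): joint-space move of the TCP to a pose.
- ctrl.move_l(position, attitude=None, vel=0.15, until_force=None): straight line of the TCP; attitude=None keeps the orientation; vel is the mean speed in m/s. With until_force (N) it stops when the force on the tool has changed by that much, and returns True; else False.
- ctrl.movej(angles): joint-space move.
- ctrl.grip(opening, effort=None): finger opening in m; effort is the grip in N (None keeps the last); returns when the fingers have stopped.
- ctrl.wait(seconds).
- ctrl.ik(position, orientation): joint angles nearest the present ones, or None.
- eyes.capture(name): name is "scene" or "top" or "wrist"; returns a dict with "color" (480x640x3 uint8, blue, green, red), "mtx" (3x3 intrinsics, pixels), "cam_to_world" (4x4, takes a point from camera to world coordinates). Camera axes: x right, y down, z forward; pixel columns grow to the right and rows downward; lengths in m; the calibration is good to about 2 mm. A picture is of the moment at which its call begins. There is no depth.
A pose or a line that the arm cannot do raises ctrl.Unreachable and nothing moves.
- ctrl.job_done(): hands the job in, once; it reports no verdict.
Readings, each from a call of its own:
- ctrl.current_time_s(): time.
- ctrl.current_joints(): joint angles.
- ctrl.current_qvel(): joint speeds.
- ctrl.current_joint_torque(): joint torques, N m.
- ctrl.current_tool_pos(): TCP position.
- ctrl.current_tool_rot(): TCP orientation.
- ctrl.current_contact_force(): force on the tool from outside, world axes, zero at the start.
- ctrl.current_wrist_torque(): the same for the moment, N m.
- ctrl.current_width(): finger opening in m.
Only numpy, scipy, OpenCV 4.12 (cv2) and the standard library are available. Lean on these libraries where they do the work, as an engineer would, in place of code of your own. Each camera call takes 0.05 s, during which the arm holds its last target. There are 200 camera calls.

### The job

Put the washed filter holder back together: lift the bronze filter disc out of the drying rack, lay it flat on the light blue mat and let go, then take it by its rim and seat it flat on the holder's post. Put the blue spacer ring on top of it and finally press the black cap down over the post until it snaps home onto the spacer. Leave the white disc in the rack and do not disturb the bottle and the two vials.

Things in the scene. Friction and masses are not known exactly. Their poses are not given: they have to be found in the camera images.
- holder: aluminium filter holder base, fixed; place and turn vary. Round flange 104 mm across, 10 mm high, with three small screw heads 3.5 mm proud; on it a pedestal 43 mm across with its flat top, the seat, 38 mm above the worktop, and an upright steel post on the axis. Origin on the axis at worktop height; z up; x towards a thin outlet nozzle (reaches 62 mm out, 24 mm up).
- rack: white wire drying rack, fixed; place and turn vary. 164 mm long (its x), 66 mm wide (y), z up, origin on the worktop under its middle. Three slots at x = -50, 0, +50 mm hold discs on edge between wire hoops (hoop tops 32 mm high, 11 mm clear width). Long side wires at y = +-31 mm, 34 mm high, keep fingers off the discs' rims.
- mat: thin light blue bench mat, fixed, 160 mm (x) by 340 mm (y), top 3 mm above the worktop; origin at its centre at worktop height, z up. Its end beyond y = +60 mm is empty; spacer and cap stand on the rest, in either order.
- filter_disc: bronze-coloured filter disc with rows of small dark pores, 52 mm diameter, 8 mm thick, hole 15 mm, about 90 g. Origin at its centre; its x axis is the disc's own axis (through the hole). At the start it stands on edge in either end slot of the rack, its axis along the rack's x, its centre 32 mm and top edge 58 mm above the worktop.
- white_disc: plain white disc of the same size (52 x 8 mm, hole 15 mm), standing in the rack's other end slot. Not part of this job: leave it there. Origin at its centre, x axis along the disc's axis.
- spacer: blue spacer ring, 44 mm diameter, 14 mm high, hole 15 mm, lying flat on the mat; the same either way up. Origin at the centre of its underside, z along its axis.
- cap: black round knob-like cap, 38 mm diameter, 28 mm high, red ring on top, hole 9.5 mm in its underside, standing right way up on the mat. Origin at the centre of its underside, z up. Over the post it first stops on the spring balls about 12 mm too high; a push of about 10 N takes it over them down onto the spacer, where it stays (underside 60 mm above the worktop).
- wash_bottle: small white bottle with a green cap, 48 mm across, 98 mm high, loose, a bystander. Origin at the centre of its underside.
- vial_red: small vial with a red cap, 23 mm across, 52 mm high, loose, a bystander. Origin at the centre of its underside.
- vial_white: small vial with a white cap, 23 mm across, 52 mm high, loose, a bystander. Origin at the centre of its underside.
- seat (a point): centre of the holder's seat, where the post rises from the pedestal, 38 mm above the worktop. The post is 12 mm thick up to 57 mm above the worktop, then a short cone and a neck 8 mm thick.
- post_tip (a point): top of the post's tapered tip, 83 mm above the worktop. 12 mm below it two spring balls stick out of the neck on opposite sides (12 mm over both); disc and spacer pass them freely, the cap must be pushed over them.
Mind the look-alikes: they are no part of the job. What is shaped like the white_disc but red is not meant. What is shaped like the filter_disc but purple is not meant.

How it is judged:
By the outcome, as a careful person would: the job done as asked, in the order asked, and still so for the second after the job is handed in, with the robot touching nothing.
It also fails if it takes over 72 s, if anything falls off the work surface, if the arm or the gripper's body presses on something with over 40 N, if the wrist force passes 120 N, or if a joint passes its speed limit or range.

## Working session

There is one attempt and no reset: what is moved stays moved. The work goes in short steps, each a Python script; the robot and the scene stay as the last script left them, time stands still between calls to the robot, and variables do not carry over. Pictures are saved under pics/ and viewed, about 8 in all and at most 12, crops included, and the job is handed in when it is done.

```bash
ls; mkdir -p pics
python3 - <<'E'
from cell import ctrl, eyes
import cv2,numpy as np
for n in("scene","top"):
    c=eyes.capture(n); cv2.imwrite(f"pics/{n}0.png",c["color"]); print(n,c["mtx"].tolist(),np.round(c["cam_to_world"],4).tolist())
print(ctrl.current_time_s(),ctrl.current_tool_rot())
E
```

```text
pics
scene [[560.4789759549791, 0.0, 316.8571788175311], [0.0, 560.4789759549791, 248.7830858217988], [0.0, 0.0, 1.0]] [[-0.8353, -0.228, 0.5002, -0.0609], [-0.5497, 0.3597, -0.754, 0.9149], [-0.008, -0.9048, -0.4258, 0.5871], [0.0, 0.0, 0.0, 1.0]]
top [[583.6359413485335, 0.0, 316.7553632155984], [0.0, 583.6359413485335, 226.311453876719], [0.0, 0.0, 1.0]] [[-0.0016, -0.9985, 0.0539, 0.4293], [-1.0, 0.0015, -0.0018, 0.0021], [0.0017, -0.0539, -0.9985, 1.5249], [0.0, 0.0, 0.0, 1.0]]
0.1 [[ 9.64384409e-01  2.64504212e-01 -4.83590578e-04]
 [ 2.64504628e-01 -9.64383523e-01  1.31268164e-03]
 [-1.19156962e-04 -1.39384165e-03 -9.99999022e-01]]
```

View pics/scene0.png

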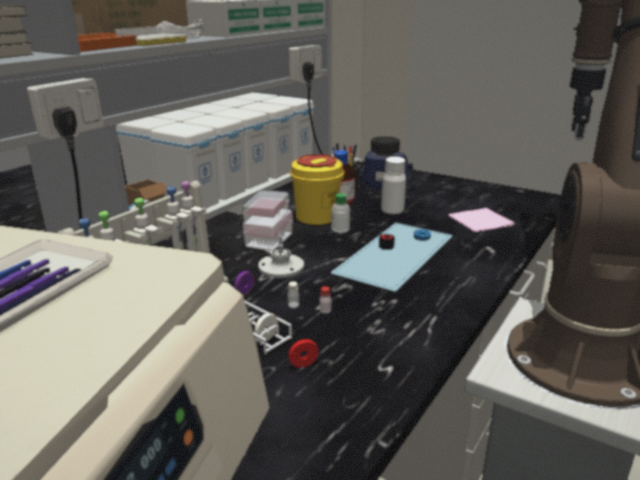

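View pics/top0.png

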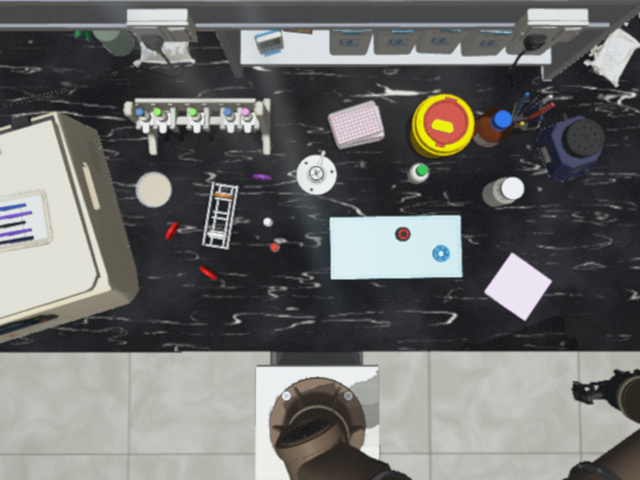

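The scene view shows the rack (265,325), holder (282,262) and mat (393,255). In the top view the rack is at (220,215), holder (316,173), cap (403,234), spacer (441,253), bottle (419,173) and vials (268,222) and (275,247). There are red discs at (171,231) and (208,272), and a purple one at (262,177).

Next is an enlarged crop of the rack and holder.

```bash
python3 - <<'E'
import cv2
i=cv2.imread("pics/top0.png")
cv2.imwrite("pics/crop1.png",cv2.resize(i[145:265,190:350],None,fx=5,fy=5,interpolation=cv2.INTER_CUBIC))
E
cat > h.py <<'E'
from cell import ctrl, eyes
import cv2,numpy as np
def ray(c,u,v,z):
    "pixel -> world point at height z"
    T=c["cam_to_world"]; d=T[:3,:3]@np.linalg.inv(c["mtx"])@[u,v,1]; o=T[:3,3]
    return o+d*(z-o[2])/d[2]
def proj(c,p):
    T=np.linalg.inv(c["cam_to_world"]); q=c["mtx"]@(T[:3,:3]@np.asarray(p,float)+T[:3,3]); return q[:2]/q[2]
def down(yaw):
    "tool pointing down, jaw (y) axis at angle yaw in world xy (mod pi)"
    y=np.array([np.cos(yaw),np.sin(yaw),0]); z=np.array([0,0,-1.]); return np.stack([np.cross(y,z),y,z],1)
E
```

```text
(no output)
```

View pics/crop1.png

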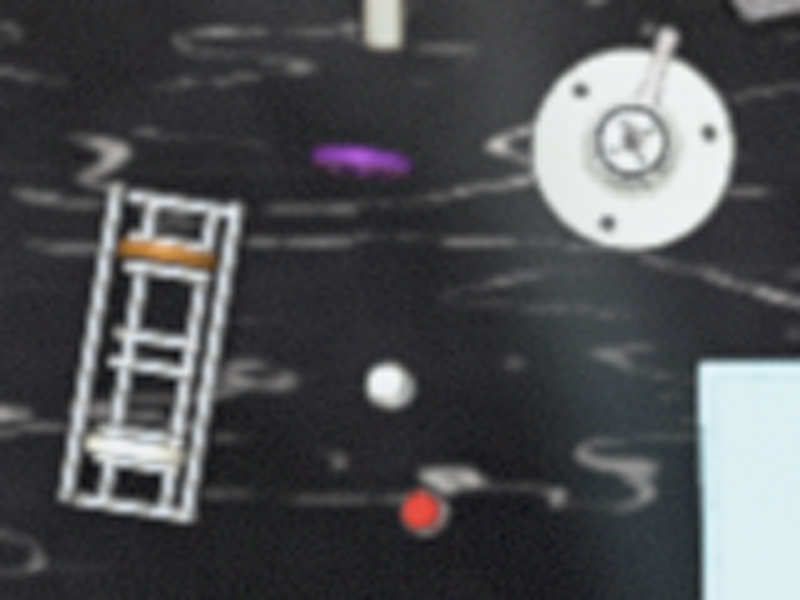

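Lookalikes are listed with their top-view pixels:
- Purple disc at (262,177): not meant.
- Red discs at (171,231) and (208,272): not meant.
- White disc in the rack's near slot at (217,234): stays where it is.
- Bronze disc in the rack's far slot at (223,195): this is the target, confirmed in the crop.

Now I'll localise these roughly, check IK for the tilted tool, and see how the wrist camera is mounted.

Run:
```python
from h import *
c=eyes.capture("top")
P=lambda x,y,z:ray(c,190+x/5-.4,145+y/5-.4,z)
cs=[P(*p,.034) for p in((118,190),(240,208),(66,498),(193,518))]
m=np.mean(cs,0); d=(cs[0]+cs[1]-cs[2]-cs[3]); yaw=np.arctan2(d[1],d[0])
print("rack",m.round(4),"yaw",np.degrees(yaw),"len",np.linalg.norm(d)/2)
print("bronze",P(167,250,.055).round(4), "model",(m+.05*np.array([np.cos(yaw),np.sin(yaw),0])).round(4))
print("holder flange",P(634,148,.01).round(4),"tip",P(631,138,.083).round(4))
R=lambda u,v,z:ray(c,u,v,z).round(4)
print("cap",R(403,234,.031),"spacer",R(441,253,.017),"mat",[R(*p,.003) for p in((330.5,217),(461,215.5),(331,279),(462,277))])
print("bottle",R(419,173,.09),"vials",R(267.7,222,.05),R(274.3,247,.05))
w=eyes.capture("wrist"); T=w["cam_to_world"]
R0=ctrl.current_tool_rot();p0=ctrl.current_tool_pos()
print("wrist cam in tool",(R0.T@(T[:3,3]-p0)).round(4),(R0.T@T[:3,:3]).round(3).tolist(),w["mtx"][0].round(1),ctrl.current_contact_force())
```

```text
rack [0.5387 0.2459 0.034 ] yaw -8.672183523336196 len 0.16040406990466258
bronze [0.5894 0.2364 0.055 ] model [0.5881 0.2384 0.034 ]
holder flange [6.474e-01 1.000e-04 1.000e-02] tip [0.6419 0.0017 0.083 ]
cap [ 0.4899 -0.2215  0.031 ] spacer [ 0.4412 -0.3213  0.017 ] mat [array([ 0.5358, -0.0366,  0.003 ]), array([ 0.5392, -0.3779,  0.003 ]), array([ 0.3743, -0.0374,  0.003 ]), array([ 0.3789, -0.3781,  0.003 ])]
bottle [ 0.6386 -0.2538  0.09  ] vials [0.5201 0.1236 0.05  ] [0.4568 0.1068 0.05  ]
wrist cam in tool [ 0.0673 -0.0003 -0.1421] [[0.001, -0.964, -0.266], [1.0, 0.001, 0.001], [-0.0, -0.266, 0.964]] [351.4   0.  312.9] [ 0.10900627  0.46586584 -0.75792344]
```

```bash
cat >> h.py <<'E'
def tilt(phi,al,s):
    "tool z = sin(al) h - cos(al) up, h at heading phi; jaws in the vertical plane of h; s=+-1 flips the jaws"
    h=np.array([np.cos(phi),np.sin(phi),0]); u=np.array([0,0,1.]); z=np.sin(al)*h-np.cos(al)*u; y=s*(np.cos(al)*h+np.sin(al)*u)
    return np.stack([np.cross(y,z),y,z],1)
E
python3 - <<'E'
from h import *
yaw=np.radians(-8.67)
for k in(0,np.pi):
    for z in(.22,.037):
        q=ctrl.ik([.5885,.238,z],down(yaw+k)); print("pick",k,z,None if q is None else np.round(q,2))
for al in(40,45,55):
  for ph in range(-180,180,45):
    for s in(1,-1):
      q=ctrl.ik([.457,-.09,.05],tilt(np.radians(ph),np.radians(al),s))
      if q is not None: print(al,ph,s,np.round(q,2))
for n,p in(("holder",[.645,.001,.06]),("mat",[.457,-.095,.01]),("cap",[.49,-.2215,.02])):
  for a in range(0,180,30):
    print(n,a,[ctrl.ik(p,down(np.radians(a+k))) is not None for k in(0,180)])
E
```

```text
pick 0 0.22 [ 0.18  0.71 -1.12  1.5   0.65  1.34 -1.14]
pick 0 0.037 [ 0.05  0.82 -0.83  1.68  0.71  0.97 -1.2 ]
pick 3.141592653589793 0.22 [ 0.16  0.69 -1.07  1.5   0.61  1.31  2.02]
pick 3.141592653589793 0.037 [ 0.16  0.93 -1.08  1.67  0.91  1.11  1.8 ]
40 -180 1 [-0.54  1.17  1.14  1.64 -0.62  1.61 -2.33]
40 -180 -1 [ 0.26  0.86 -0.35  1.56  0.22  1.47 -0.17]
40 -135 1 [-0.78  0.99  0.95  1.83 -0.26  1.15 -2.1 ]
40 -135 -1 [ 0.17  0.83 -0.57  1.74  0.66  1.45  0.04]
40 -90 1 [-0.96  0.77  0.78  2.2   0.29  0.58 -2.12]
40 -90 -1 [-0.01  0.68 -0.56  2.12  1.04  1.19  0.25]
40 -45 -1 [ 0.37  0.77 -1.07  2.52  1.68  1.32  0.34]
40 45 1 [ 1.17  0.68 -0.77  2.33 -1.09  0.26  2.41]
40 45 -1 [ 1.03  0.62 -0.58  2.34 -1.3   0.37 -0.54]
40 90 1 [ 1.01  0.81 -0.72  1.91 -0.18  0.87  2.11]
40 90 -1 [ 0.69  0.7  -0.23  1.94 -0.57  0.96 -0.65]
40 135 1 [ 0.9   1.09 -1.08  1.59  0.39  1.43  2.11]
40 135 -1 [ 0.47  0.82 -0.25  1.64 -0.17  1.32 -0.45]
45 -180 1 [-0.52  1.22  1.14  1.58 -0.6   1.69 -2.33]
45 -180 -1 [ 0.24  0.91 -0.31  1.5   0.2   1.56 -0.15]
45 -135 1 [-0.79  1.05  0.95  1.79 -0
[... 818 characters left out ...]
3]
55 45 1 [ 1.47  1.   -0.98  2.32 -1.02  0.22  2.59]
55 45 -1 [ 1.47  1.   -0.98  2.32 -1.02  0.22 -0.56]
55 90 1 [ 1.11  0.99 -0.75  1.81 -0.26  1.03  2.23]
55 90 -1 [ 0.77  0.85 -0.23  1.84 -0.65  1.16 -0.51]
55 135 1 [ 0.89  1.26 -1.08  1.42  0.3   1.65  2.14]
55 135 -1 [ 0.48  0.98 -0.22  1.47 -0.23  1.58 -0.41]
holder 0 [True, True]
holder 30 [True, True]
holder 60 [True, True]
holder 90 [True, True]
holder 120 [True, True]
holder 150 [True, True]
mat 0 [True, True]
mat 30 [True, True]
mat 60 [True, True]
mat 90 [True, True]
mat 120 [True, True]
mat 150 [True, True]
cap 0 [True, True]
cap 30 [True, True]
cap 60 [True, True]
cap 90 [True, True]
cap 120 [True, True]
cap 150 [True, True]
```

Run:
```python
from h import *
ctrl.goto([.5885,.238,.16],down(np.radians(-8.67))); ctrl.grip(.03,40)
w=eyes.capture("wrist"); cv2.imwrite("pics/w1.png",w["color"]); np.savez("w1",**w)
print(ctrl.current_time_s(),ctrl.current_tool_pos().round(4),ctrl.current_width(),proj(w,[.5885,.238,.058]))
```

```text
4.125 [0.5885 0.238  0.16  ] 0.029792479825283134 [313.09090316 242.79792627]
```

View pics/w1.png

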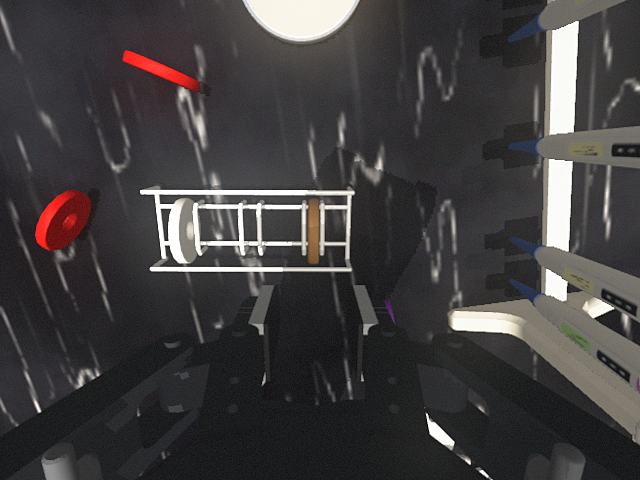

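The bronze disc is a strip over columns 307–320, rows 198–265, lined up with the jaws at column 313. The side wires are at rows 192 and 268. The white disc is at (184,231).

Run:
```python
from h import *
w=np.load("w1.npz")
i=w["color"]; cv2.imwrite("pics/w1c.png",cv2.resize(i[175:285,135:375],None,fx=3.3,fy=3.3,interpolation=cv2.INTER_CUBIC))
for p in((313.5,199,.032),(313.5,264.5,.032),(313.5,231,.058),(320,191.5,.034),(320,268.5,.034),(150,190.5,.034),(158,268.5,.034)): print(p,ray(w,*p).round(4))
a,b=ray(w,142,190.5,.034),ray(w,353,190.5,.034);c,d=ray(w,152,268.5,.034),ray(w,352,268.5,.034)
print([np.degrees(np.arctan2(*(q-p)[1::-1])) for p,q in((a,b),(c,d))],[np.linalg.norm(q-p) for p,q in((a,b),(c,d))])
```

```text
(313.5, 199, 0.032) [0.593  0.2655 0.032 ]
(313.5, 264.5, 0.032) [0.5851 0.2127 0.032 ]
(313.5, 231, 0.058) [0.5901 0.2466 0.058 ]
(320, 191.5, 0.034) [0.5988 0.2707 0.034 ]
(320, 268.5, 0.034) [0.5898 0.2092 0.034 ]
(150, 190.5, 0.034) [0.4711 0.2908 0.034 ]
(158, 268.5, 0.034) [0.4604 0.2289 0.034 ]
[np.float64(-8.599763584710752), np.float64(-8.615825725595956)] [np.float64(0.1604533671632899), np.float64(0.1616546783114207)]
```

View pics/w1c.png

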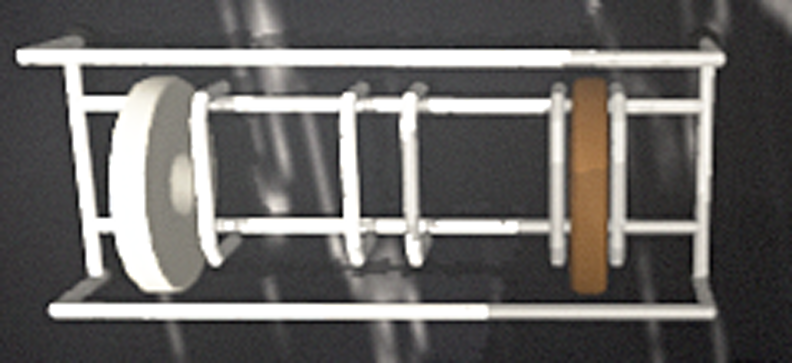

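The crop shows the bronze disc upright between its hoops at column 588, i.e. pixel 313. Next I pick it, lift, and carry it tilted to the mat.

Run:
```python
from h import *
p=[.5890,.2391]
print(ctrl.move_l(p+[.037],down(np.radians(-8.6)),vel=.12,until_force=8),ctrl.current_tool_pos().round(4))
ctrl.grip(0,40); print("w",ctrl.current_width())
ctrl.move_l(p+[.15],vel=.15); print("w",ctrl.current_width(),ctrl.current_contact_force().round(2))
A=np.radians(45)
ctrl.goto([.450,-.093,.07],tilt(np.pi,A,-1))
s=eyes.capture("scene")["color"]; w=eyes.capture("wrist")["color"]
cv2.imwrite("pics/s2.png",np.hstack([cv2.resize(s[200:320,260:460],(400,240)),w[::2,::2][:240,:320]]))
print(ctrl.current_time_s(),ctrl.current_joints().round(2),ctrl.current_width())
```

```text
False [0.5894 0.2396 0.0379]
w 0.007076633745909206
w 0.006893836513660886 [-0.74 -0.72 -1.93]
7.9833 [ 0.58  1.09 -0.99  1.48  0.54  1.78 -0.55] 0.00722810628418653
```

View pics/s2.png

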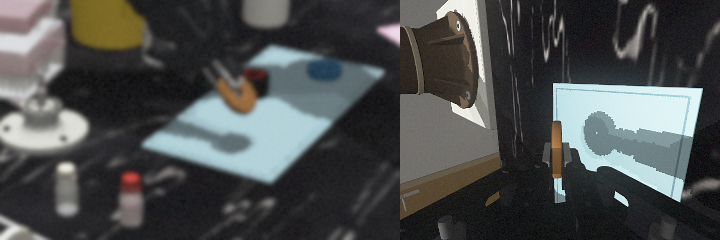

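The disc is held at 45° above the mat's empty end: bronze at (237,95) in the left panel, at the pads in the right. Now I'll lower it to edge contact, open, and retract along the fingers.

Run:
```python
from h import *
A=np.radians(45)
x,y,_=ctrl.current_tool_pos()
print(ctrl.move_l([x,y,.022],vel=.06,until_force=4),ctrl.current_tool_pos().round(4))
ctrl.grip(.024)
p=ctrl.current_tool_pos(); z=ctrl.current_tool_rot()[:,2]
ctrl.move_l(p-.075*z,vel=.15)
ctrl.goto([.49,-.093,.17],down(0))
w=eyes.capture("wrist"); cv2.imwrite("pics/w3.png",w["color"]); np.savez("w3",**w)
print(ctrl.current_time_s(),ctrl.current_tool_pos().round(4),proj(w,[.457,-.093,.011]))
```

```text
True [ 0.4501 -0.0919  0.0272]
10.4167 [ 0.4901 -0.094   0.1691] [276.28136864 223.92511405]
```

View pics/w3.png

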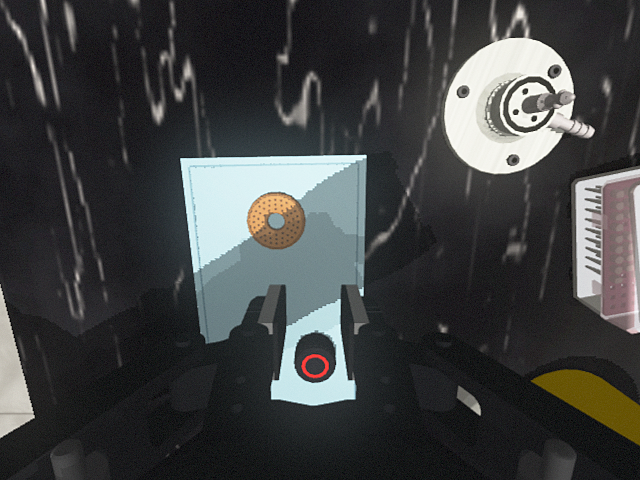

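The disc lies flat and free on the mat: centre (276,220.5), pores visible. The holder flange spans columns 444–579 and rows 38–174, and the post tip is at about (567,97). I'll grip the disc by its rim, then look at disc and post in the same picture.

Run:
```python
from h import *
w=np.load("w3.npz")
d=ray(w,276,220.5,.011); print("disc",d.round(4),"flange",ray(w,511.5,106,.01).round(4),"tip",ray(w,569,97,.083).round(4),"cap",ray(w,315.5,366,.031).round(4))
R=down(np.pi/2)
ctrl.goto([d[0],d[1],.06],R); ctrl.grip(.064)
print(ctrl.move_l([d[0],d[1],-.005],vel=.05,until_force=4)); p=ctrl.current_tool_pos(); print(p.round(4))
ctrl.move_l([d[0],d[1],p[2]+.0025],vel=.05)
ctrl.grip(.04,40); print("w",ctrl.current_width(),ctrl.current_contact_force().round(2))
ctrl.move_l([d[0],d[1],.16],vel=.2)
ctrl.goto([.645,-.075,.14],R)
w=eyes.capture("wrist"); cv2.imwrite("pics/w4.png",w["color"]); np.savez("w4",**w)
p=ctrl.current_tool_pos(); print(ctrl.current_time_s(),p.round(4),ctrl.current_width(),proj(w,p),proj(w,p+[0,0,.008]),proj(w,[.645,0,.083]))
```

```text
disc [ 0.4568 -0.0899  0.011 ] flange [0.6487 0.0036 0.01  ] tip [0.6441 0.0014 0.083 ] cap [ 0.4914 -0.2221  0.031 ]
True
[ 0.4567 -0.0899 -0.003 ]
w 0.04985274567001353 [-2.25 -0.65 11.1 ]
15.5667 [ 0.6439 -0.075   0.1393] 0.049774566511019774 [311.29005154 305.10200048] [311.21052651 313.46437034] [437.56983058 265.77555809]
```

View pics/w4.png

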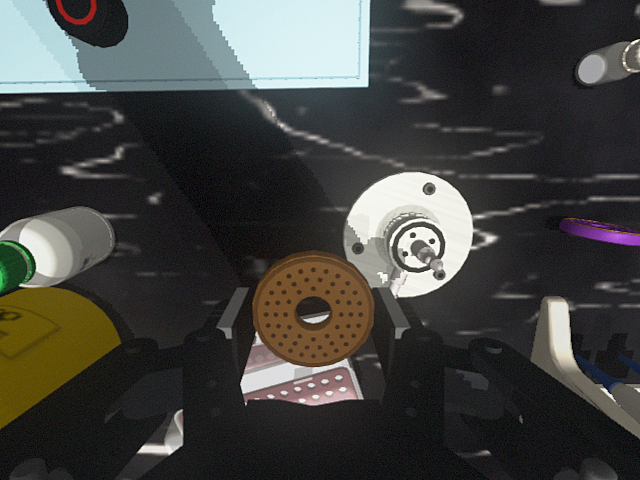

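The held disc is flat, with its hole near (314,310). The post base is near (417,247) and its tip near (438,270). I'll enlarge this to measure.

Run:
```python
import cv2,numpy as np
i=np.load("w4.npz")["color"]
cv2.imwrite("pics/w4c.png",cv2.resize(i[225:375,250:450],None,fx=4,fy=4,interpolation=cv2.INTER_CUBIC))
```

```text
(no output)
```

View pics/w4c.png

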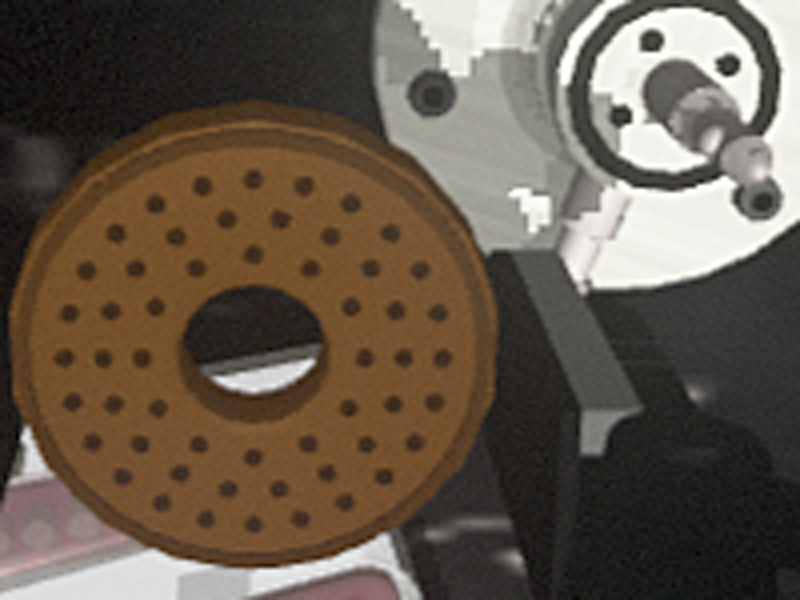

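Run:
```python
from h import *
w=np.load("w4.npz"); p=ctrl.current_tool_pos()
d=ray(w,313.1,313.9,p[2]+.0115)
print("tcp",p.round(4),"disc",d.round(4)); 
print("tip",ray(w,439.1,274.1,.083).round(4),"seat",ray(w,418.1,247.6,.038).round(4))
```

```text
tcp [ 0.6439 -0.075   0.1393] disc [ 0.6423 -0.0742  0.1508]
tip [0.6503 0.0014 0.083 ] seat [0.6468 0.0016 0.038 ]
```

The tip and seat readings differ by 3.5 mm in x. I'll hover the disc just above the tip and look through its hole.

Run:
```python
from h import *
ctrl.move_l([.650,.0007,.13],vel=.15); print(ctrl.move_l([.650,.0007,.0855],vel=.08,until_force=4))
w=eyes.capture("wrist"); np.savez("w5",**w); p=ctrl.current_tool_pos()
print(ctrl.current_time_s(),p.round(4),ctrl.current_contact_force().round(2))
cv2.imwrite("pics/w5c.png",cv2.resize(w["color"][240:390,215:415],None,fx=4,fy=4,interpolation=cv2.INTER_CUBIC))
```

```text
False
16.9833 [0.6503 0.001  0.0859] [-0.08  0.11 -0.49]
```

View pics/w5c.png

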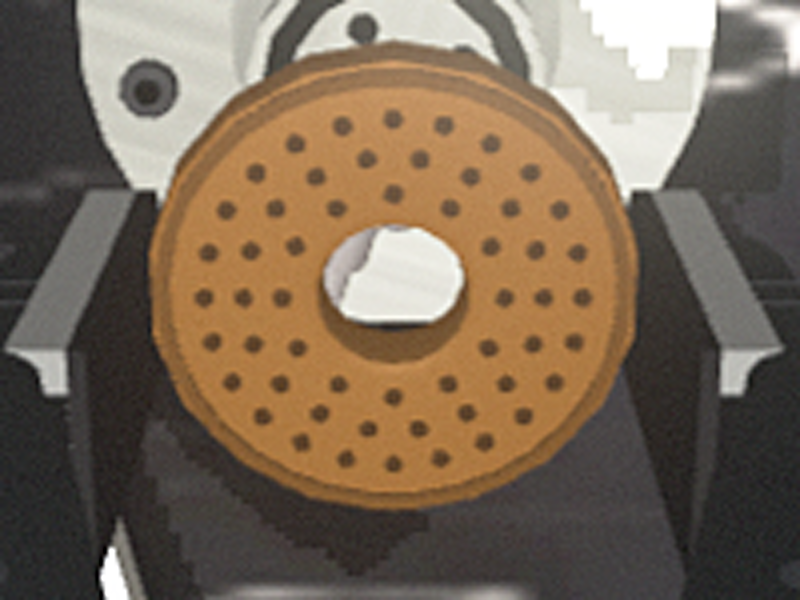

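The hole centre is at crop (394,300) and no tip shows through it. The post therefore sits a little nearer the robot than the disc centre, as the seat reading says. I'll shift about 2 mm, lower the hole gently over the tip and feel for the centre.

```bash
cat >> h.py <<'E'
def probe(p,ax,r=.006,f=3,vel=.03):
    "feel both ways along ax from p; returns the contact coordinates"
    out=[]
    for s in(1,-1):
        q=np.array(p,float); q[ax]+=s*r
        hit=ctrl.move_l(q,vel=vel,until_force=f); out.append((ctrl.current_tool_pos()[ax].round(4),hit))
        ctrl.move_l(p,vel=.06)
    return out
E
python3 - <<'E'
from h import *
R=down(np.pi/2)
ctrl.move_l([.6485,.0012,.0855],R,vel=.05)
hit=ctrl.move_l([.6485,.0012,.0725],vel=.03,until_force=3)
print(hit,ctrl.current_tool_pos().round(4),ctrl.current_contact_force().round(2))
if not hit:
    p=ctrl.current_tool_pos(); p=[.6485,.0012,.0725]
    print(probe(p,0)); print(probe(p,1)); print(ctrl.current_tool_pos().round(4))
print(ctrl.current_time_s(),ctrl.current_width())
E
```

```text
False [0.6485 0.0013 0.0724] [ 0.48 -0.23 -0.72]
[(np.float64(0.6511), True), (np.float64(0.6434), True)]
[(np.float64(0.0052), True), (np.float64(-0.0024), True)]
[0.6484 0.0014 0.0724]
19.7833 0.049924255209619135
```

Run:
```python
from h import *
R=down(np.pi/2); c=[.6473,.0014]
ctrl.move_l(c+[.0725],R,vel=.04)
hit=ctrl.move_l(c+[.030],vel=.05,until_force=5)
p=ctrl.current_tool_pos(); print(hit,p.round(4),ctrl.current_contact_force().round(2))
if p[2]<.040:
    ctrl.grip(.062); print(ctrl.current_contact_force().round(2))
    ctrl.move_l(c+[.12],vel=.15)
    ctrl.move_l([.60,.0014,.15],vel=.2)
    w=eyes.capture("wrist"); np.savez("w6",**w); cv2.imwrite("pics/w6.png",w["color"]); print(proj(w,[.6473,.0014,.046]))
print(ctrl.current_time_s())
```

```text
True [0.6469 0.0012 0.0352] [-1.21 -0.57  6.  ]
[-0.14  0.51 -0.54]
[313.5166546  302.84434463]
22.2083
```

I have two views left, so I'll check the seated disc and locate the spacer by code.

```bash
cat >> h.py <<'E'
def cyl_mask(c,p,r,z0,z1):
    "silhouette of an upright cylinder"
    a=np.linspace(0,2*np.pi,60); pts=[proj(c,[p[0]+r*np.cos(t),p[1]+r*np.sin(t),z]) for z in(z0,z1) for t in a]
    m=np.zeros((480,640),np.uint8); cv2.fillConvexPoly(m,cv2.convexHull(np.int32(np.round(pts))),255); return m
def hsv_mask(c,lo,hi):
    m=cv2.inRange(cv2.cvtColor(c["color"],cv2.COLOR_BGR2HSV),lo,hi)
    n,l,s,g=cv2.connectedComponentsWithStats(m); k=1+np.argmax(s[1:,4]); m=np.uint8(l==k)*255
    cs,_=cv2.findContours(m,cv2.RETR_EXTERNAL,cv2.CHAIN_APPROX_NONE); cv2.drawContours(m,cs,-1,255,-1); return m
def cen(m): M=cv2.moments(m,True); return np.round([M["m10"]/M["m00"],M["m01"]/M["m00"],M["m00"]],1)
E
python3 - <<'E'
from h import *
w=dict(np.load("w6.npz"))
m=hsv_mask(w,(5,90,50),(22,255,255)); print("bronze seen",cen(m),cv2.boundingRect(m))
for z in(.038,.044,.050,.060): e=cyl_mask(w,[.6473,.0014],.026,z,z+.008); print(z,cen(e),cv2.boundingRect(e))
R=down(np.pi/2)
ctrl.goto([.4412,-.3213,.17],R); ctrl.grip(.07)
w=eyes.capture("wrist"); np.savez("w7",**w)
m=hsv_mask(w,(98,120,60),(115,255,255)); e=cyl_mask(w,[.4412,-.3213],.022,.003,.017); print("spacer",cen(m),cv2.boundingRect(m),"pred",cen(e),cv2.boundingRect(e))
print(ray(w,*cen(m)[:2],.011).round(4),ray(w,*cen(e)[:2],.011).round(4))
print(ctrl.current_time_s())
E
```

```text
bronze seen [ 313.6  298.9 3307. ] (281, 267, 66, 64)
0.038 [ 313.6  300.3 3695. ] (279, 267, 70, 67)
0.044 [ 313.5  303.6 3856. ] (279, 270, 70, 68)
0.05 [ 313.6  307.3 3973. ] (278, 273, 72, 70)
0.06 [ 313.5  313.5 4303. ] (276, 278, 76, 72)
spacer [ 311.3  223.5 1925. ] (287, 199, 50, 50) pred [ 311.8  224.5 2182. ] (286, 198, 52, 54)
[ 0.4402 -0.3217  0.011 ] [ 0.4411 -0.3212  0.011 ]
23.8583
```

The disc is seated flat: its bounding box matches the seat height. Now the spacer, with the same feel for the centre.

Run:
```python
from h import *
R=down(np.pi/2); s=[.4405,-.3216]
ctrl.goto(s+[.04],R); ctrl.grip(.058)
print(ctrl.move_l(s+[.003],vel=.06,until_force=5),ctrl.current_tool_pos().round(4))
ctrl.grip(.035,40); print("w",ctrl.current_width())
ctrl.move_l(s+[.13],vel=.2)
ctrl.goto([.6473,.0014,.125],R)
hit=ctrl.move_l([.6473,.0014,.0755],vel=.06,until_force=3); print(hit,ctrl.current_tool_pos().round(4))
if not hit: print(probe([.6473,.0014,.0755],0)); print(probe([.6473,.0014,.0755],1))
print(ctrl.current_time_s(),ctrl.current_width())
```

```text
False [ 0.4407 -0.3214  0.003 ]
w 0.03950026051788613
False [0.6476 0.0016 0.0759]
[(np.float64(0.6501), True), (np.float64(0.6445), True)]
[(np.float64(0.0041), True), (np.float64(-0.0014), True)]
30.85 0.0397206601536528
```

Run:
```python
from h import *
c=[.6473,.0014]
ctrl.move_l(c+[.0755],vel=.04)
hit=ctrl.move_l(c+[.040],vel=.05,until_force=5); p=ctrl.current_tool_pos(); print(hit,p.round(4),ctrl.current_contact_force().round(2))
if p[2]<.05:
    ctrl.grip(.056); ctrl.move_l(c+[.12],vel=.15); ctrl.move_l([.60,.0014,.15],vel=.2)
    w=eyes.capture("wrist"); np.savez("w8",**w)
    m=hsv_mask(w,(98,120,60),(115,255,255)); print("spacer",cen(m),cv2.boundingRect(m))
    for z in(.046,.052): e=cyl_mask(w,c,.022,z,z+.014); print(z,cen(e),cv2.boundingRect(e))
    R=down(np.pi/2); ctrl.goto([.4914,-.2221,.17],R)
    w=eyes.capture("wrist"); np.savez("w9",**w)
    a=cv2.cvtColor(w["color"],cv2.COLOR_BGR2HSV); r=cv2.inRange(a,(0,130,60),(8,255,255))|cv2.inRange(a,(172,130,60),(180,255,255))
    n,l,st,g=cv2.connectedComponentsWithStats(r); print([(st[k].tolist(),g[k].round(1)) for k in range(1,n) if st[k,4]>30])
    print("pred",proj(w,[.4914,-.2221,.031]))
print(ctrl.current_time_s())
```

```text
True [0.6469 0.0012 0.0461] [1.11 0.56 1.07]
spacer [ 313.5  307.7 2653. ] (285, 278, 59, 59)
0.046 [ 313.6  308.1 3140. ] (283, 277, 62, 63)
0.052 [ 313.6  311.7 3290. ] (282, 279, 64, 66)
[([297, 214, 30, 29, 311], array([311.3, 228. ])), ([129, 449, 17, 19, 98], array([136.4, 455.9])), ([126, 465, 19, 15, 85], array([136.4, 472.2]))]
pred [310.92913822 229.55779055]
34.1333
```

The spacer is seated: contact came at 46 mm and the silhouette matches. For the cap, I'll squeeze it once along x to centre it, grip it along y, and carry it over the post.

Run:
```python
from h import *
R=down(np.pi/2); s=[.4905,-.2219]; c=[.6473,.0014]
ctrl.goto(s+[.06],down(0)); ctrl.grip(.056)
print(ctrl.move_l(s+[.010],vel=.08,until_force=5)); ctrl.grip(.02,20); print("w",ctrl.current_width()); sx=ctrl.current_tool_pos(); print(sx.round(4))
ctrl.grip(.056); ctrl.move_l(s+[.06],vel=.12)
s[0]=sx[0]
ctrl.goto(s+[.06],R); print(ctrl.move_l(s+[.010],vel=.08,until_force=5)); ctrl.grip(.02,80); print("w",ctrl.current_width(),ctrl.current_tool_pos().round(4))
ctrl.move_l(s+[.14],vel=.2)
ctrl.goto(c+[.13],R)
hit=ctrl.move_l(c+[.079],vel=.06,until_force=4); print(hit,ctrl.current_tool_pos().round(4),ctrl.current_contact_force().round(2))
print(ctrl.current_time_s(),ctrl.current_width())
```

```text
False
w 0.037603440101271916
[ 0.4909 -0.222   0.0106]
False
w 0.03556679675672434 [ 0.4914 -0.2219  0.011 ]
True [0.647  0.0015 0.0794] [2.61 0.99 1.27]
42.5667 0.03542373951500098
```

The cap rests on the spring balls, underside at about 72 mm. Now I press it home.

Run:
```python
from h import *
c=[.6473,.0014]
hit=ctrl.move_l(c+[.0645],vel=.03,until_force=30); p=ctrl.current_tool_pos(); print(hit,p.round(4),ctrl.current_contact_force().round(2),ctrl.current_width())
if p[2]<.070:
    ctrl.grip(.056); ctrl.move_l(c+[.13],vel=.15); ctrl.move_l([.56,.0014,.20],vel=.2)
    w=eyes.capture("wrist"); np.savez("w10",**w)
    a=cv2.cvtColor(w["color"],cv2.COLOR_BGR2HSV); r=cv2.inRange(a,(0,130,60),(8,255,255))|cv2.inRange(a,(172,130,60),(180,255,255))
    n,l,st,g=cv2.connectedComponentsWithStats(r); print([(st[k].tolist(),g[k].round(1)) for k in range(1,n) if st[k,4]>30])
    print("pred home",proj(w,c+[.088]),"on balls",proj(w,c+[.100]))
    s=eyes.capture("scene")["color"]
    cv2.imwrite("pics/end.png",np.hstack([w["color"][200:400,213:413].repeat(2,0).repeat(2,1),cv2.resize(s[200:350,230:380],(400,400),interpolation=cv2.INTER_CUBIC)]))
print(ctrl.current_time_s())
```

```text
True [0.6474 0.0014 0.0681] [-1.75 -0.78  8.78] 0.03550288056487947
[([625, 0, 15, 35, 393], array([633.2,  15.2])), ([436, 87, 28, 25, 534], array([450.2,  98.9])), ([299, 329, 31, 28, 349], array([314.2, 342.7]))]
pred home [313.74118857 343.14940863] on balls [313.75974238 351.48480465]
44.7167
```

View pics/end.png

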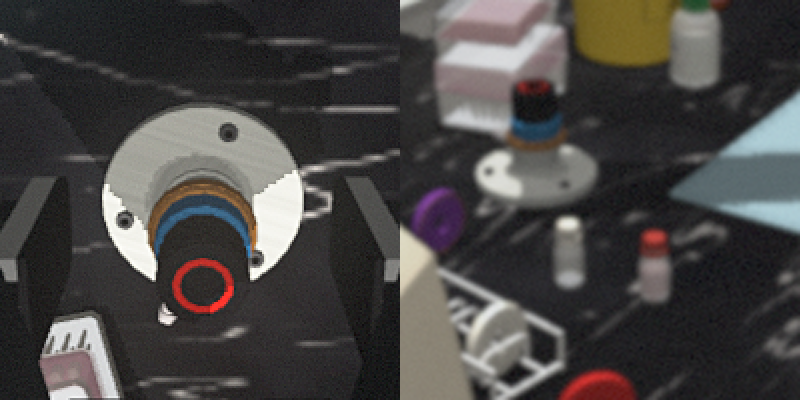

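The left panel shows disc, spacer and cap stacked on the post, with the red ring at (203,287) where a cap pressed home should be. The right panel shows the stack upright, the white disc still in the rack at (500,340), and both vials and the bottle standing.

```bash
python3 -c "
from h import *
ctrl.job_done(); print(ctrl.current_time_s())"
```

```text
the job is handed in; nothing more can be done
the job is handed in; nothing more can be done
```

The filter holder is back together and the job is handed in, with the clock at 44.7 s at the last reading. I lifted the bronze disc out of the rack, let it drop flat on the mat from a 45° edge contact, then took it by its rim and seated it on the post. The spacer went on next, and I pressed the cap home last.

**Last checks:**
- **Disc:** it touched down at about 38 mm, and its outline in the wrist picture matches a flat disc on the seat.
- **Spacer:** it touched down at 46 mm, and its outline matches a spacer lying on the disc.
- **Cap:** it stopped first on the spring balls with its underside at about 72 mm, then went down to about 60 mm. The red ring shows within 1 px of its home position.
- **Bystanders:** the white disc is still in the rack, and the bottle and both vials stand upright in the final picture.

**What disagreed:**
- My camera readings of the post tip and the seat differed by about 3.5 mm. I found the post's axis by touch instead, and it came out the same with the disc and the spacer.
- The gripper read 1–4.5 mm less than the true diameters of the parts it held. This had no visible effect.

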